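# Slide a loaded tray across the gap and push it home in a warming dock

## Robot

A 7-joint arm with a two-finger parallel gripper is mounted at the origin on a cart in front of the work surface, level with it; the furniture and walls round the work are solid. World frame = base frame: x ahead of the robot, y to its left, z up, the work surface at z = 0. Lengths are in m, angles in rad, forces in N, time in s.
With the tool pointing down it reaches from about 0.425 to 0.875 m from the base axis. Payload 4.7 kg.
Tool frame: the origin (TCP) lies at the very end of the fingers, on their centre line; the grasp point (between the pads) lies 19 mm behind it; z points along the fingers, y is the line along which they close (so a half turn about z gives the same grasp; the last joint's range is limited). The gripper opens to 87 mm and grips with 3 to 60 N. Pads are 19 mm wide; open, the fingers measure 117 mm over their backs; the gripper's body (75 mm by 190 mm) begins 51 mm behind the grasp point.
Start: joints at [-1.251, 0.321, -0.07, 1.45, 0.023, 1.371, -0.057], TCP at [0.196, 0.62, 0.223] pointing down, gripper open.
Joint ranges: [-2.86, 2.86], [-0.3, 2.09], [-1.38, 1.24], [0.06, 2.45], [-1.56, 4.7], [0.09, 2.05], [-2.69, 2.69]. Speed limits (rad/s): [2.57, 2.57, 3.14, 3.14, 3.14, 3.14, 3.14].

## Interface

Orientations are given as a rotation vector (axis times angle).
In Python, from bench import ctrl, vision gives the robot as it stands.
- The arm moves only by the tool jog_arm, never from a script. Its argument "increments" is a list of rows, each an object of numbers: "tx", "ty", "tz": the shift along the tool's x, y, z in mm; "wx", "wy", "wz": the turn, a rotation vector about the tool's x, y, z in rad; "gripper": the opening, from 0 (shut) to 1 (fully open). In form: [{"tx": .., "ty": .., "tz": .., "wx": .., "wy": .., "wz": .., "gripper": ..}, ...]. A call has exactly 5 rows; each row is the pose to reach, as a shift and turn from the pose commanded when the call began, along the tool's axes at that moment; what a row does not reach only later rows make up. A row lasts 1/12 s, in which the tool goes at most 41.7 mm and 7.16 degrees, less where a joint would pass 70% of its speed; a pose out of reach is approached as far as the arm can. A call with a gripper value outside its range is refused whole. The fingers move at their own pace and stop on an object; "grip_force" is the grip in N (left out, the last holds). Time passes only in rows, so rows that repeat a pose let the fingers close, or fill a call up. It gives the time, the measured TCP pose, the force, the opening and the grip force at its end, in the units of the state.
- ctrl.get_state(): the state, without advancing time (a new reading comes with each control period).
- vision.get_image(name): name is "scene" or "top"; returns a dict with "color" (420x560x3 uint8, blue, green, red), "fx", "fy", "cx", "cy" (pixels), "extrinsics" (4x4, takes a point from world to camera coordinates). Camera axes: x right, y down, z forward; pixel columns grow to the right and rows downward; lengths in m; the calibration is good to about 2 mm. A picture is of the moment at which its call begins. There is no depth.
- ctrl.close_job(): hands the job in; it is judged then, once.
Trained networks look in the newest picture that a camera, given by its name, has taken for a name from the list of things; names that differ only in an ending like _2 or _b are one class to them, and where a whole thing is asked for, a point or a joint stands for the part that bears it (a point fixed in the world has none). Each returns a list of dicts, best first, with "conf" (0 to 1); they miss things now and then, are a little off and sometimes report something else, mostly with a low value. They report only what shows in the picture. A call takes as long as a camera call. They do not tell look-alikes from the thing itself.
- vision.spot_in(camera, thing): "bbox" ([left, top, right, bottom] in pixels, round what is visible of it).
The state is a dict: "time": time; "joint_positions": joint angles; "qd": joint speeds; "joint_torque": joint torques, N m; "position": TCP position; "tool_rot": TCP orientation; "ft_force": force on the tool from outside, world axes, zero at the start; "torque": the same for the moment, N m; "grip_width": opening from 0.0 (shut) to 1.0 (fully open); "grip_force": force on a finger pad.
Only numpy, scipy, OpenCV 4.12 (cv2) and the standard library are available. Lean on these libraries where they do the work, as an engineer would, in place of code of your own. Each camera call takes 0.05 s, during which the arm holds its last target. There are 200 camera calls.

## Task

Slide the white tray, with the tin standing on it, off the wooden stand and across the gap onto the warming dock, keeping it level all the way so that its front-heavy nose never sags into the gap, and do not lift it over. Then push it on until the orange sliding back plate comes up hard against the end of its travel, seat it there with a firm push of 10 to 20 N for a moment, never ramming it, and let go, leaving the tray flat in the dock. Keep the tin standing in its place and leave the salt shaker and the spice jar alone.

Things in the scene. Friction and masses are not known exactly. Their poses are not given: they have to be found in the camera images.
- tray: Loose white open tray, 150 (x) x 240 (y) x 22 mm, walls and floor 4 mm thick, 0.35 kg. Origin: centre of its underside. +y is its leading end (nose), +z up. With the tin near its nose it is front-heavy: unless its trailing end is held down, it tips into the gap before the nose reaches the dock.
- tray_handle (a point): Centre of the tray's wooden handle bar: 100 mm long along tray x, 12 mm thick along tray y, 16 mm high, on two thin steel posts 84 mm apart. It lies 95 mm behind the tray's centre (tray y = -95 mm), 55 mm above its underside, with 43 mm of free height between bar and tray floor.
- tray_nose (a point): Middle of the lower edge of the tray's leading end (tray y = +120 mm, z = 0).
- stand: Fixed wooden stand on which the tray starts, 190 (x) x 260 (y) x 50 mm. Origin: centre of its underside on the worktop; its flat top is 50 mm above. Its +y edge faces the dock.
- dock: Fixed grey steel warming dock, 190 (x) x 330 (y) mm; origin mid-length, mid-width at its underside, the flat bed 50 mm above. Axes parallel to the stand's; it lies beyond the stand's +y edge (gap 100 to 120 mm), in line with it, 0 to 3 mm lower. The tray enters along dock +y. Do not press the tray down on dock or stand: tray and tin weigh 7 to 9 N, and more than 40 N on either is too much.
- dock_lip (a point): Middle of the near edge of the dock's flat bed (dock y = -130 mm), at bed height; before it a 35 mm ramp slopes down 7 mm toward the gap. Beyond it the tray runs between two steel side guides, 12 mm high, 158 mm apart, from dock y = -125 mm to +90 mm, flared outward before that.
- backstop: Fixed black housing (150x30x55 mm) on the dock, axes as the dock's; origin at bed height, 25 mm before it. Its orange plate (120 mm wide, 4 to 34 mm above the bed) slides along y: 4 N friction, no spring. Not reported: its face starts at y -25 to -5 mm; its hard end is set between y = 0 and +10 mm. Seat it there with 10 to 20 N (over 24 is ramming); bed friction adds 3 to 5 N, more if pressed down.
- tin: Loose green and gold food tin, 75 mm across, 58 mm high, about 0.4 kg, standing on the tray's floor near the nose. Origin: centre of its underside.
- shaker: Loose salt shaker, 44 mm across, 90 mm high, on the worktop on the far side of the work. Origin: centre of its underside. Bystander.
- spice: Loose spice jar with black cap, 41 mm across, 105 mm high, on the worktop on the far side of the work. Origin: centre of its underside. Bystander.
Things that resemble listed ones, but are neither listed nor needed, are in the scene too. Leave any red look-alike of the tin alone.

How it is judged:
By the outcome, as a careful person would: the job done as asked, in the order asked, and still so for the second after the job is handed in, with the robot touching nothing.
It also fails if it takes over 62 s, if anything falls off the work surface, if the arm or the gripper's body presses on something with over 40 N, if the wrist force passes 120 N, or if a joint passes its speed limit or range.

## Working session

There is one attempt and no reset: what is moved stays moved. The work goes in short steps, Python scripts to look and compute and a tool call to move; the robot and the scene stay as the last step left them, time stands still between calls to the robot, and variables do not carry over. Pictures are saved under pics/ and viewed, at most 10 in all, crops included, and the job is handed in when it is done.

Besides the shell and the picture viewer there is one more tool, called after "Emit:" as name(argument=value, ...) on one line, values as JSON. jog_arm: Moves the arm, as the interface text tells. Its arguments: {"type":"object","properties":{"increments":{"type":"array"},"grip_force":{"type":"number"}},"required":["increments"]}

```bash
mkdir -p pics; ls; cat > h.py <<'E'
from bench import ctrl, vision
import numpy as np, cv2
def ray(im,u,v):
    E=np.array(im["extrinsics"]);R=E[:3,:3];c=-R.T@E[:3,3]
    d=R.T@np.array([(u-im["cx"])/im["fx"],(v-im["cy"])/im["fy"],1]);return c,d
def atz(im,u,v,z):
    c,d=ray(im,u,v);return c+d*(z-c[2])/d[2]
def proj(im,p):
    E=np.array(im["extrinsics"]);q=E[:3,:3]@np.array(p)+E[:3,3]
    return im["fx"]*q[0]/q[2]+im["cx"],im["fy"]*q[1]/q[2]+im["cy"]
E
python3 - <<'E'
from h import *
s=ctrl.get_state();print(s)
for n in("scene","top"):
    im=vision.get_image(n);cv2.imwrite(f"pics/{n}0.png",im["color"]);print(n,ray(im,280,210),im["fx"])
    for t in["tray","tray_handle","stand","dock","backstop","tin","shaker","spice"]:
        print(t,[(np.round(d["bbox"]).astype(int).tolist(),round(d["conf"],2)) for d in vision.spot_in(n,t)[:3]])
E
```

```text
pics
{'time': 0.0, 'joint_positions': array([-1.25088666,  0.3218137 , -0.07008112,  1.45165572,  0.02260566,
        1.37078257, -0.05689097]), 'qd': array([-9.03834873e-04, -3.24808421e-04, -1.03578622e-03,  2.42491063e-05,
       -6.81299296e-04, -1.46678021e-03, -1.83730225e-04]), 'joint_torque': array([-2.63482752e-04, -4.91284525e+01, -4.04180037e-01, -3.12524915e+01,
       -6.40406320e-02,  4.40571865e-02,  1.82085441e-04]), 'position': array([0.1955813 , 0.61931108, 0.22147719]), 'tool_rot': array([-4.78409840e-01, -3.10476625e+00,  2.92702427e-03]), 'ft_force': array([ 0.29000404, -0.92901907, -0.68419899]), 'torque': array([-0.00216101,  0.02660829, -0.03517683]), 'grip_force': 0.0, 'grip_width': 0.997757499236513}
scene (array([0.29533095, 0.56412837, 0.87415512]), array([ 0.38018931, -0.50565702, -0.77451781])) 420.0431824800382
tray [([318, 127, 406, 213], 0.59)]
tray_handle [([320, 130, 408, 207], 0.62)]
stand [([306, 136, 413, 227], 0.83)]
dock [([198, 220, 351, 375], 0.58), ([319, 132, 407, 213], 0.27)]
backstop [([208, 298, 281, 361], 0.89)]
tin [([332, 156, 364, 195], 0.79), ([279, 151, 306, 185], 0.57)]
shaker [([202, 221, 347, 376], 0.73), ([310, 132, 322, 164], 0.66)]
spice [([265, 175, 277, 214], 0.56)]
top (array([0.51723923, 0.07348425, 1.12141475]), array([ 0.13415813, -0.02686923, -0.99074418])) 405.5985981223211
tray [([330, 209, 422, 271], 0.96)]
tray_handle [([332, 207, 425, 272], 0.69)]
stand [([324, 201, 427, 275], 0.88)]
dock [([162, 204, 288, 282], 0.89)]
backstop [([150, 210, 190, 277], 0.57)]
tin [([339, 217, 372, 249], 0.98), ([332, 172, 357, 191], 0.81)]
shaker [([375, 179, 393, 187], 0.67)]
spice [([288, 176, 307, 193], 0.47)]
```

View pics/scene0.png

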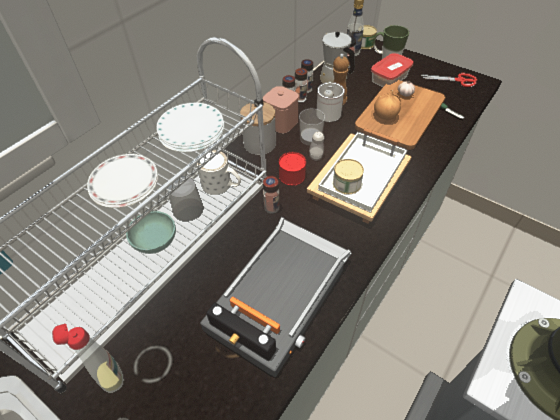

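```bash
python3 - <<'E'
import cv2
i=cv2.imread("pics/top0.png")[160:300,140:440]
cv2.imwrite("pics/topc.png",cv2.resize(i,None,fx=2.6,fy=2.6,interpolation=cv2.INTER_CUBIC))
E
```

```text
(no output)
```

View pics/topc.png

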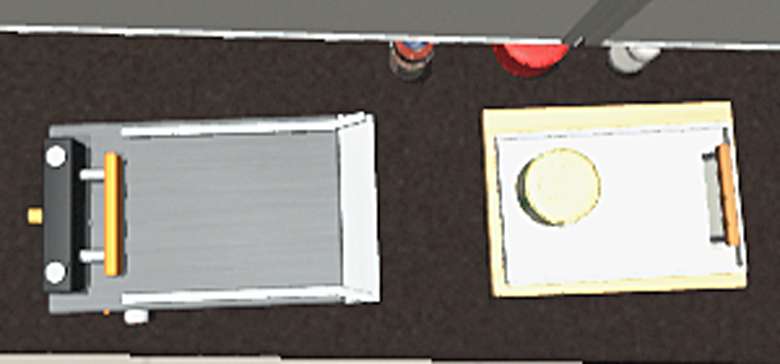

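The scene picture shows the tray (360,175) on the wooden stand with the gold and green tin at (348,177). The red look-alike is at (292,168), the shaker at (316,147), the spice jar at (271,195), and the dock with its orange plate at (255,313). In the top crop, the handle bar runs from (723,146) to (738,246). The other tray-like things are the dock bed (crop 230,210) and the cutting board in the scene (400,110). I choose the white tray with the wooden bar.

```bash
python3 - <<'E'
from h import *
im=vision.get_image("top");sc=vision.get_image("scene")
cv2.imwrite("pics/traycrop.png",cv2.resize(np.hstack([im["color"][190:290,320:440],sc["color"][120:220,300:420]]),None,fx=3.3,fy=3.3,interpolation=cv2.INTER_CUBIC))
f=lambda u,v,z:np.round(atz(im,u/2.6+139.7,v/2.6+159.7,z),4)
def show(n,P,z):
    Q=np.array([f(*p,z) for p in P]);print(n,Q[:,:2].tolist(),"c",Q.mean(0)[:2],"len",[round(float(np.linalg.norm(Q[i]-Q[i-1])),3) for i in range(len(Q))])
    for i in (0,1):
        pass
    return Q
def yaw(a,b): d=b-a;return round(float(np.arctan2(d[1],d[0])),4)
S=show("stand",[(484,110),(730,102),(746,287),(497,297)],.05)
print("yaw long",yaw(S[1],S[0]),yaw(S[2],S[3]),"x axis",yaw(S[3],S[0]),yaw(S[2],S[1]))
D=show("guides top",[(123,131),(338,126),(343,298),(123,304)],.06)
print(yaw(D[1],D[0]),yaw(D[2],D[3]))
L=show("lip",[(338,131),(341,292)],.05);
T=show("tray rim",[(497,137),(726,126),(742,278),(507,287)],.072)
print(yaw(T[1],T[0]),yaw(T[2],T[3]),yaw(T[3],T[0]),yaw(T[2],T[1]))
H=show("bar",[(725,145),(736,246)],.113);print(yaw(H[1],H[0]))
show("plate",[(116,153),(118,274)],.084)
show("housing",[(80,140),(82,291)],.105)
show("tin",[(563,186)],.112)
E
```

```text
stand [[0.6868, -0.0782], [0.7015, -0.3352], [0.5116, -0.3453], [0.4969, -0.0918]] c [ 0.5992   -0.212625] len [0.19, 0.257, 0.19, 0.254]
yaw long 1.6279 1.6287 x axis 0.0715 0.0531
guides top [[0.655, 0.2886], [0.6652, 0.072], [0.4932, 0.063], [0.4834, 0.2794]] c [0.5742  0.17575] len [0.172, 0.217, 0.172, 0.217]
1.6179 1.6161
lip [[0.6614, 0.0719], [0.4989, 0.0651]] c [0.58015 0.0685 ] len [0.163, 0.163]
tray rim [[0.6562, -0.0883], [0.6729, -0.3219], [0.5205, -0.333], [0.5072, -0.0983]] c [ 0.5892   -0.210375] len [0.149, 0.234, 0.153, 0.235]
1.6422 1.6274 0.067 0.0727
bar [[0.6481, -0.3049], [0.5506, -0.3124]] c [ 0.59935 -0.30865] len [0.098, 0.098]
0.0768
plate [[0.63, 0.2894], [0.5126, 0.2811]] c [0.5713  0.28525] len [0.118, 0.118]
housing [[0.6395, 0.3202], [0.4962, 0.3097]] c [0.56785 0.31495] len [0.144, 0.144]
tin [[0.6047, -0.1461]] c [ 0.6047 -0.1461] len [0.0]
```

View pics/traycrop.png

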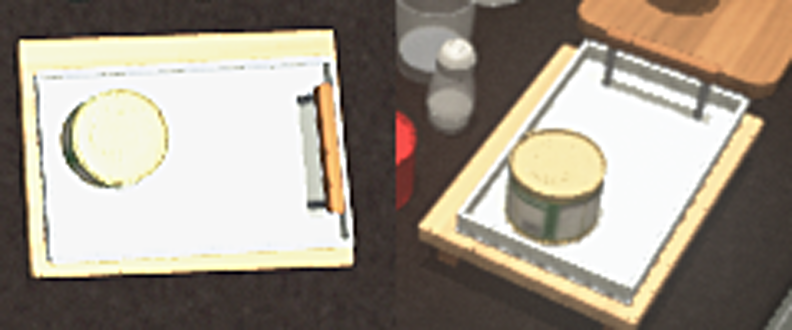

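The crop confirms the choice: a white tray with a wooden bar on two posts at the right (top view 325,150), and a green and gold tin at (118,138).

```bash
cat >> h.py <<'E'
from scipy.spatial.transform import Rotation as Ro
YAW=.056
def go(p,yaw=YAW):
    s=ctrl.get_state();R=Ro.from_rotvec(s["tool_rot"])
    y=np.array([-np.sin(yaw),np.cos(yaw),0]);z=np.array([0,0,-1.]);G=Ro.from_matrix(np.c_[np.cross(y,z),y,z])
    print("t",round(s["time"],2),"pos",s["position"].round(4),"f",s["ft_force"].round(1),"tq",s["torque"].round(2),"shift",(R.inv().apply(np.array(p)-s["position"])*1000).round(1),"turn",(R.inv()*G).as_rotvec().round(4))
E
python3 -c "
from h import *
go((.45,.30,.223));go((.597,-.309,.2))"
```

```text
t 1.0 pos [0.1957 0.6199 0.2226] f [-0.6  0.6 -0.7] tq [-0.    0.01  0.03] shift [-338.8 -228.5   -0.4] turn [ 0.      0.     -0.3617]
t 1.0 pos [0.1957 0.6199 0.2226] f [-0.6  0.6 -0.7] tq [-0.    0.01  0.03] shift [-662.3 -765.    22.5] turn [ 0.      0.     -0.3617]
```

Emit:
jog_arm(increments=[{"tx":-34,"ty":-23,"tz":0,"wz":-0.075,"gripper":1},{"tx":-68,"ty":-46,"tz":0,"wz":-0.15,"gripper":1},{"tx":-102,"ty":-69,"tz":0,"wz":-0.225,"gripper":1},{"tx":-136,"ty":-92,"tz":0,"wz":-0.3,"gripper":1},{"tx":-170,"ty":-115,"tz":0,"wz":-0.362,"gripper":1}])

```text
validation failed for argument at $.in...
```

```bash
python3 -c "
from h import *
go((.45,.30,.223));go((.597,-.309,.2))"
```

```text
t 1.0 pos [0.1957 0.6199 0.2226] f [-0.6  0.6 -0.7] tq [-0.    0.01  0.03] shift [-338.8 -228.5   -0.4] turn [ 0.      0.     -0.3617]
t 1.0 pos [0.1957 0.6199 0.2226] f [-0.6  0.6 -0.7] tq [-0.    0.01  0.03] shift [-662.3 -765.    22.5] turn [ 0.      0.     -0.3617]
```

Emit:
jog_arm(increments=[{"tx":-34,"ty":-23,"tz":0,"wx":0,"wy":0,"wz":-0.075,"gripper":1},{"tx":-68,"ty":-46,"tz":0,"wx":0,"wy":0,"wz":-0.15,"gripper":1},{"tx":-102,"ty":-69,"tz":0,"wx":0,"wy":0,"wz":-0.225,"gripper":1},{"tx":-136,"ty":-92,"tz":0,"wx":0,"wy":0,"wz":-0.3,"gripper":1},{"tx":-170,"ty":-115,"tz":0,"wx":0,"wy":0,"wz":-0.362,"gripper":1}])

```text
time: 1.42
position: [0.3241, 0.4574, 0.2227]
tool_rot: [-0.094, 3.14, 0.001]
ft_force: [0.8, 0.6, 0.6]
grip_width: 0.998
grip_force: 0.0
```

```bash
python3 -c "
from h import *
go((.45,.30,.223));go((.597,-.309,.2))"
```

```text
t 1.42 pos [0.3241 0.4574 0.2227] f [0.8 0.6 0.6] tq [ 0.09 -0.06  0.01] shift [-116.2 -164.6   -0.3] turn [0.0004 0.0003 0.0041]
t 1.42 pos [0.3241 0.4574 0.2227] f [0.8 0.6 0.6] tq [ 0.09 -0.06  0.01] shift [-226.3 -781.4   22.5] turn [0.0004 0.0003 0.0041]
```

Emit:
jog_arm(increments=[{"tx":-18,"ty":-36,"tz":0,"wx":0,"wy":0,"wz":0,"gripper":1},{"tx":-36,"ty":-72,"tz":0,"wx":0,"wy":0,"wz":0,"gripper":1},{"tx":-54,"ty":-108,"tz":0,"wx":0,"wy":0,"wz":0,"gripper":1},{"tx":-72,"ty":-144,"tz":0,"wx":0,"wy":0,"wz":0,"gripper":1},{"tx":-90,"ty":-180,"tz":0,"wx":0,"wy":0,"wz":0,"gripper":1}])

```text
time: 1.83
position: [0.4239, 0.2825, 0.2229]
tool_rot: [-0.088, 3.14, 0.001]
ft_force: [1.9, 0.2, -0.2]
grip_width: 1.003
grip_force: 0.0
```

Emit:
jog_arm(increments=[{"tx":-9,"ty":-39,"tz":0,"wx":0,"wy":0,"wz":0,"gripper":1},{"tx":-18,"ty":-78,"tz":0,"wx":0,"wy":0,"wz":0,"gripper":1},{"tx":-27,"ty":-117,"tz":0,"wx":0,"wy":0,"wz":0,"gripper":1},{"tx":-36,"ty":-156,"tz":0,"wx":0,"wy":0,"wz":0,"gripper":1},{"tx":-45,"ty":-195,"tz":0,"wx":0,"wy":0,"wz":0,"gripper":1}])

```text
time: 2.25
position: [0.4793, 0.0903, 0.223]
tool_rot: [-0.088, 3.139, 0.001]
ft_force: [0.1, 0.4, 0.3]
grip_width: 0.999
grip_force: 0.0
```

Emit:
jog_arm(increments=[{"tx":-9,"ty":-39,"tz":0,"wx":0,"wy":0,"wz":0,"gripper":1},{"tx":-18,"ty":-78,"tz":0,"wx":0,"wy":0,"wz":0,"gripper":1},{"tx":-27,"ty":-117,"tz":0,"wx":0,"wy":0,"wz":0,"gripper":1},{"tx":-36,"ty":-156,"tz":0,"wx":0,"wy":0,"wz":0,"gripper":1},{"tx":-45,"ty":-195,"tz":0,"wx":0,"wy":0,"wz":0,"gripper":1}])

```text
time: 2.67
position: [0.5353, -0.1018, 0.2231]
tool_rot: [-0.089, 3.139, 0.001]
ft_force: [0.6, 0.1, -0.6]
grip_width: 0.999
grip_force: 0.0
```

```bash
python3 -c "
from h import *
go((.597,-.309,.2))"
```

```text
t 2.67 pos [ 0.5353 -0.1018  0.2231] f [ 0.6  0.1 -0.6] tq [ 0.02 -0.01  0.02] shift [ -49.9 -210.3   23.1] turn [0.0004 0.0014 0.0005]
```

Emit:
jog_arm(increments=[{"tx":-10,"ty":-40,"tz":0,"wx":0,"wy":0,"wz":0,"gripper":1},{"tx":-20,"ty":-80,"tz":5,"wx":0,"wy":0,"wz":0,"gripper":1},{"tx":-29,"ty":-120,"tz":10,"wx":0,"wy":0,"wz":0,"gripper":1},{"tx":-38,"ty":-160,"tz":15,"wx":0,"wy":0,"wz":0,"gripper":1},{"tx":-47,"ty":-198,"tz":20,"wx":0,"wy":0,"wz":0,"gripper":1}])

```text
time: 3.08
position: [0.5934, -0.2971, 0.2024]
tool_rot: [-0.089, 3.14, -0.0]
ft_force: [1.4, 1.1, 0.4]
grip_width: 1.002
grip_force: 0.0
```

Emit:
jog_arm(increments=[{"tx":0,"ty":-3,"tz":15,"wx":0,"wy":0,"wz":0,"gripper":1},{"tx":0,"ty":-3,"tz":30,"wx":0,"wy":0,"wz":0,"gripper":1},{"tx":0,"ty":-3,"tz":45,"wx":0,"wy":0,"wz":0,"gripper":1},{"tx":0,"ty":-3,"tz":60,"wx":0,"wy":0,"wz":0,"gripper":1},{"tx":0,"ty":-3,"tz":60,"wx":0,"wy":0,"wz":0,"gripper":1}])

```text
time: 3.5
position: [0.5915, -0.2968, 0.139]
tool_rot: [0.088, -3.135, -0.004]
ft_force: [0.4, 0.6, 0.3]
grip_width: 1.0
grip_force: 0.0
```

```bash
python3 - <<'E'
from h import *
go((.597,-.309,.086))
im=vision.get_image("top");sc=vision.get_image("scene")
a=im["color"][190:290,320:440];b=sc["color"][100:200,320:440]
cv2.imwrite("pics/pre.png",cv2.resize(np.hstack([a,b]),None,fx=3.3,fy=3.3,interpolation=cv2.INTER_CUBIC))
for h in ((.597,-.309),(.601,-.309)): 
  for p in((-.05,.0),(.05,0)):print(proj(sc,(h[0]+p[0],h[1]+p[0]*.056,.113)))
print("tcp",proj(sc,ctrl.get_state()["position"]))
E
```

```text
t 3.5 pos [ 0.5915 -0.2968  0.139 ] f [0.4 0.6 0.3] tq [0.08 0.06 0.04] shift [ -5.1 -12.6  52.9] turn [ 0.0026 -0.0051  0.0002]
(np.float64(399.52949137823714), np.float64(140.59690684092354))
(np.float64(365.4435481841028), np.float64(127.86148928130716))
(np.float64(398.1629226055753), np.float64(140.02650995281098))
(np.float64(364.161584566852), np.float64(127.32448479358828))
tcp (np.float64(383.54165190119784), np.float64(128.4316666294102))
```

View pics/pre.png

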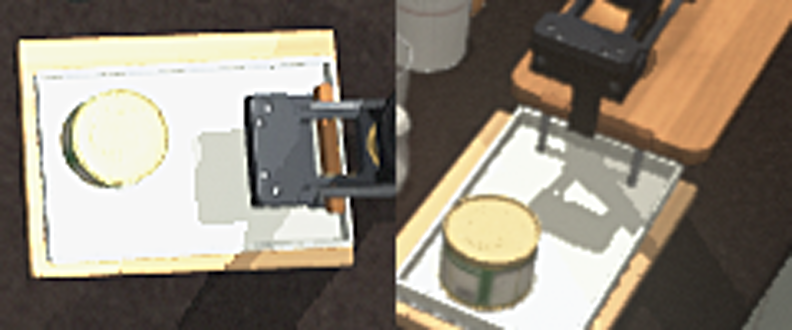

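Gripper hovers over the bar, bar running between fingers (crop 325,150). The post feet show in the scene crop at (543,150) and (632,183).

```bash
python3 - <<'E'
from h import *
sc=vision.get_image("scene");g=sc["color"]
a=atz(sc,364.2,145.3,.054);b=atz(sc,391.2,155.2,.054);print(a,b,(a+b)/2,np.linalg.norm(a-b),np.arctan2(*(a-b)[1::-1]))
go((.598,-.309,.086))
E
```

```text
[ 0.64034015 -0.3040159   0.054     ] [ 0.55876068 -0.31092824  0.054     ] [ 0.59955042 -0.30747207  0.054     ] 0.08187179154977771 0.08452936175119134
t 3.65 pos [ 0.5935 -0.2981  0.1433] f [-0.5 -0.1  1. ] tq [ 0.08  0.05 -0.  ] shift [ -3.8 -11.1  57.3] turn [-0.0003  0.0007  0.0005]
```

Emit:
jog_arm(increments=[{"tx":-3,"ty":-10,"tz":10,"wx":0,"wy":0,"wz":-0.02,"gripper":1},{"tx":-5,"ty":-10,"tz":22,"wx":0,"wy":0,"wz":-0.02,"gripper":1},{"tx":-5.5,"ty":-10,"tz":36,"wx":0,"wy":0,"wz":-0.02,"gripper":1},{"tx":-5.5,"ty":-10,"tz":48,"wx":0,"wy":0,"wz":-0.02,"gripper":1},{"tx":-5.5,"ty":-10,"tz":57,"wx":0,"wy":0,"wz":-0.02,"gripper":1}])

```text
time: 4.07
position: [0.5986, -0.3066, 0.0835]
tool_rot: [0.12, -3.137, -0.002]
ft_force: [0.7, 0.6, -0.2]
grip_width: 1.0
grip_force: 0.0
```

Emit:
jog_arm(increments=[{"tx":0,"ty":0,"tz":0,"wx":0,"wy":0,"wz":0,"gripper":0.6},{"tx":0,"ty":0,"tz":0,"wx":0,"wy":0,"wz":0,"gripper":0.5},{"tx":0,"ty":0,"tz":0,"wx":0,"wy":0,"wz":0,"gripper":0.4},{"tx":0,"ty":0,"tz":0,"wx":0,"wy":0,"wz":0,"gripper":0.3},{"tx":0,"ty":0,"tz":0,"wx":0,"wy":0,"wz":0,"gripper":0.25}], grip_force=5)

```text
time: 4.48
position: [0.5997, -0.3079, 0.0864]
tool_rot: [-0.12, 3.138, -0.001]
ft_force: [-0.3, -0.3, 1.0]
grip_width: 0.707
grip_force: 0.0
```

```bash
python3 - <<'E'
from h import *
go((.5995,-.308,.086),.078)
im=vision.get_image("top")
cv2.imwrite("pics/g.png",cv2.resize(im["color"][190:290,320:440],None,fx=5,fy=5,interpolation=cv2.INTER_CUBIC))
E
```

```text
t 4.48 pos [ 0.5997 -0.3079  0.0864] f [-0.3 -0.3  1. ] tq [ 0.01 -0.03  0.01] shift [ 0.2 -0.   0.4] turn [-0.0006  0.0014 -0.0018]
```

View pics/g.png

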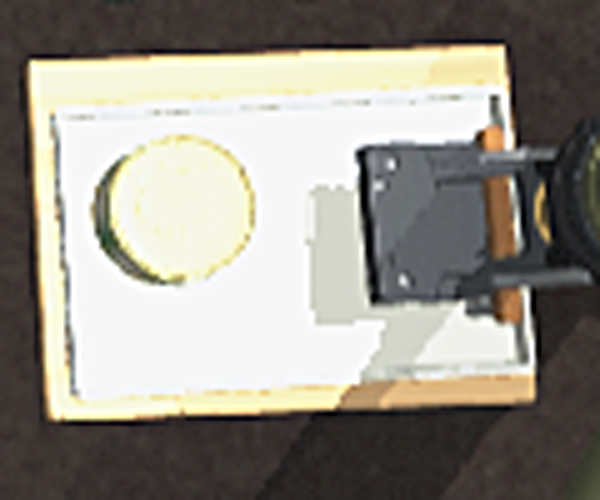

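The bar (500,225) runs centrally between the fingers and is parallel to the pads. Now closing.

Emit:
jog_arm(increments=[{"tx":0,"ty":0,"tz":0,"wx":0,"wy":0,"wz":0,"gripper":0},{"tx":0,"ty":0,"tz":0,"wx":0,"wy":0,"wz":0,"gripper":0},{"tx":0,"ty":0,"tz":0,"wx":0,"wy":0,"wz":0,"gripper":0},{"tx":0,"ty":0,"tz":0,"wx":0,"wy":0,"wz":0,"gripper":0},{"tx":0,"ty":0,"tz":0,"wx":0,"wy":0,"wz":0,"gripper":0}], grip_force=5)

```text
time: 4.95
position: [0.5992, -0.3077, 0.0855]
tool_rot: [-0.12, 3.139, 0.0]
ft_force: [-0.1, -0.3, 0.0]
grip_width: 0.277
grip_force: 0.0
```

Emit:
jog_arm(increments=[{"tx":0,"ty":0,"tz":0,"wx":0,"wy":0,"wz":0,"gripper":0},{"tx":0,"ty":0,"tz":0,"wx":0,"wy":0,"wz":0,"gripper":0},{"tx":0,"ty":0,"tz":0,"wx":0,"wy":0,"wz":0,"gripper":0},{"tx":0,"ty":0,"tz":0,"wx":0,"wy":0,"wz":0,"gripper":0},{"tx":0,"ty":0,"tz":0,"wx":0,"wy":0,"wz":0,"gripper":0}], grip_force=5)

```text
time: 5.37
position: [0.5992, -0.3073, 0.0855]
tool_rot: [0.12, -3.139, -0.001]
ft_force: [-1.4, 2.0, 1.2]
grip_width: 0.135
grip_force: 5.0
```

Emit:
jog_arm(increments=[{"tx":0,"ty":0,"tz":0,"wx":0,"wy":0,"wz":0,"gripper":0},{"tx":0,"ty":0,"tz":0,"wx":0,"wy":0,"wz":0,"gripper":0},{"tx":0,"ty":0,"tz":0,"wx":0,"wy":0,"wz":0,"gripper":0},{"tx":0,"ty":0,"tz":0,"wx":0,"wy":0,"wz":0,"gripper":0},{"tx":0,"ty":0,"tz":0,"wx":0,"wy":0,"wz":0,"gripper":0}], grip_force=50)

```text
time: 5.78
position: [0.5993, -0.3072, 0.0855]
tool_rot: [0.12, -3.139, -0.001]
ft_force: [-0.9, 2.2, 1.6]
grip_width: 0.126
grip_force: 50.0
```

```bash
python3 -c "
from h import *
s=ctrl.get_state();print(s['grip_width'],s['grip_force']);go((.58,.0,.086),.056)"
```

```text
0.126169765421815 49.99903589487076
t 5.78 pos [ 0.5993 -0.3072  0.0855] f [-0.9  2.2  1.6] tq [ 0.6   0.21 -0.07] shift [-4.300e+00  3.078e+02 -3.000e-01] turn [ 0.0007 -0.      0.0204]
```

Emit:
jog_arm(increments=[{"tx":-0.5,"ty":5,"tz":0,"wx":0,"wy":0,"wz":0.003,"gripper":0},{"tx":-1.5,"ty":15,"tz":0,"wx":0,"wy":0,"wz":0.008,"gripper":0},{"tx":-3,"ty":30,"tz":0,"wx":0,"wy":0,"wz":0.014,"gripper":0},{"tx":-4.5,"ty":45,"tz":0,"wx":0,"wy":0,"wz":0.018,"gripper":0},{"tx":-5.6,"ty":58,"tz":0,"wx":0,"wy":0,"wz":0.021,"gripper":0}])

```text
time: 6.2
position: [0.6003, -0.2491, 0.0855]
tool_rot: [-0.085, 3.14, -0.002]
ft_force: [0.5, -2.7, -0.4]
grip_width: 0.128
grip_force: 50.0
```

```bash
python3 -c "
from h import *
go((.5865-.056*-.17,-.17,.0855),.056)"
```

```text
t 6.2 pos [ 0.6003 -0.2491  0.0855] f [ 0.5 -2.7 -0.4] tq [-0.53  0.02 -0.03] shift [ 0.  79.3 -0.1] turn [-0.0014  0.0003 -0.0016]
```

Emit:
jog_arm(increments=[{"tx":0,"ty":12,"tz":0,"wx":0,"wy":0,"wz":0,"gripper":0},{"tx":0,"ty":27,"tz":0,"wx":0,"wy":0,"wz":0,"gripper":0},{"tx":0,"ty":43,"tz":0,"wx":0,"wy":0,"wz":0,"gripper":0},{"tx":0,"ty":58,"tz":0,"wx":0,"wy":0,"wz":0,"gripper":0},{"tx":0,"ty":70,"tz":0,"wx":0,"wy":0,"wz":0,"gripper":0}])

```text
time: 6.62
position: [0.5971, -0.1793, 0.0865]
tool_rot: [-0.087, 3.138, -0.003]
ft_force: [-0.5, -4.7, 3.4]
grip_width: 0.133
grip_force: 50.1
```

```bash
python3 - <<'E'
from h import *
go((.5865-.056*-.14,-.14,.0855),.056)
im=vision.get_image("top");sc=vision.get_image("scene")
a=im["color"][195:290,195:345];b=sc["color"][165:285,230:380]
b=cv2.resize(b,(150,120))
cv2.imwrite("pics/mid.png",cv2.resize(np.vstack([a,b]),None,fx=2.75,fy=2.75,interpolation=cv2.INTER_CUBIC))
E
```

```text
t 6.62 pos [ 0.5971 -0.1793  0.0865] f [-0.5 -4.7  3.4] tq [-1.13 -0.   -0.03] shift [ 0.6 39.4  0.9] turn [-0.0019  0.002  -0.0005]
```

View pics/mid.png

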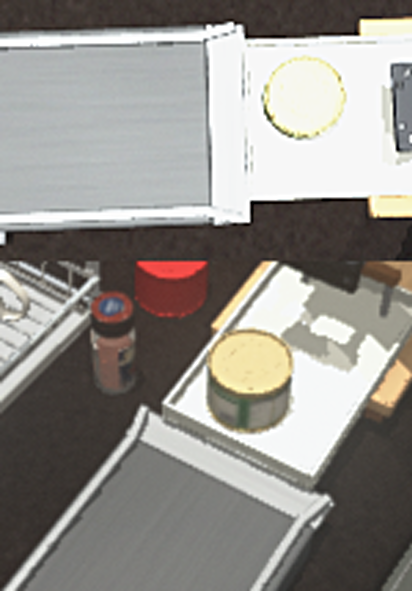

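The nose, at top crop x≈249 and rows 42 to 200, is at the dock's ramp edge and roughly centred between the guides. The tin is standing. Next I quantify the lateral fit from image columns.

```bash
python3 - <<'E'
from h import *
im=vision.get_image("top");g=cv2.cvtColor(im["color"],cv2.COLOR_BGR2GRAY).astype(int)
for c in (220,240,260,292,300,310):
    print(c,g[200:218,c].tolist(),g[262:282,c].tolist())
E
```

```text
220 [58, 58, 53, 57, 52, 50, 132, 154, 236, 255, 255, 141, 132, 186, 179, 176, 180, 181] [183, 180, 185, 184, 184, 185, 182, 182, 188, 153, 245, 254, 253, 193, 186, 154, 74, 64, 64, 57]
240 [57, 58, 55, 55, 38, 119, 173, 239, 252, 253, 248, 117, 180, 177, 176, 174, 180, 179] [186, 188, 190, 188, 188, 184, 186, 191, 152, 234, 253, 251, 247, 185, 176, 106, 27, 52, 57, 57]
260 [50, 52, 57, 46, 78, 147, 187, 247, 255, 255, 114, 179, 178, 177, 177, 180, 180, 180] [189, 188, 193, 191, 187, 186, 188, 169, 231, 252, 251, 251, 162, 186, 122, 29, 58, 59, 58, 56]
292 [57, 61, 60, 58, 56, 53, 56, 54, 21, 255, 255, 194, 250, 249, 247, 247, 247, 247] [247, 247, 247, 248, 255, 255, 13, 54, 61, 61, 58, 57, 55, 59, 59, 57, 57, 56, 53, 55]
300 [58, 63, 60, 58, 62, 60, 53, 50, 48, 255, 251, 235, 249, 248, 248, 246, 238, 247] [247, 247, 247, 249, 255, 233, 18, 48, 53, 54, 58, 54, 56, 54, 55, 55, 54, 51, 49, 50]
310 [60, 56, 60, 54, 55, 55, 53, 31, 137, 248, 240, 244, 248, 247, 247, 248, 247, 235] [247, 247, 247, 253, 255, 57, 35, 56, 58, 55, 56, 56, 56, 53, 53, 52, 55, 58, 58, 56]
```

```bash
python3 - <<'E'
from h import *
im=vision.get_image("top")
for c,a,b,z in((220,210.6,271.5,.062),(240,210.5,270.5,.062),(260,209.5,269.5,.062),(292,208.5,267.5,.072),(300,208.5,267.4,.072),(310,207.9,266.6,.072)):
    p,q=atz(im,c,a,z),atz(im,c,b,z);m=(p+q)/2;print(c,m.round(4),np.linalg.norm(p-q).round(4),"off",(m[0]+.056*m[1]).round(4))
go((.5865-.056*-.12,-.12,.0855),.056)
E
```

```text
220 [0.5767 0.1989 0.062 ] 0.1576 off 0.5878
240 [0.5792 0.1472 0.062 ] 0.1556 off 0.5874
260 [0.5829 0.0953 0.062 ] 0.1559 off 0.5882
292 [0.5878 0.0126 0.072 ] 0.1524 off 0.5885
300 [ 0.5884 -0.0082  0.072 ] 0.1522 off 0.588
310 [ 0.5908 -0.0341  0.072 ] 0.1519 off 0.5889
t 6.82 pos [ 0.5971 -0.1766  0.0855] f [-0.5  4.1  1.7] tq [ 0.87 -0.07 -0.03] shift [ 0.6 56.7  0.2] turn [0.0036 0.0005 0.0012]
```

Guide axis offset is 0.588 and the tray's is 0.5885, so they're aligned within 1 mm. I'll slide straight on.

Emit:
jog_arm(increments=[{"tx":0,"ty":8,"tz":0.5,"wx":0,"wy":0,"wz":0,"gripper":0},{"tx":0,"ty":18,"tz":0.5,"wx":0,"wy":0,"wz":0,"gripper":0},{"tx":0,"ty":29,"tz":0.5,"wx":0,"wy":0,"wz":0,"gripper":0},{"tx":0,"ty":39,"tz":0.5,"wx":0,"wy":0,"wz":0,"gripper":0},{"tx":0,"ty":48,"tz":0.5,"wx":0,"wy":0,"wz":0,"gripper":0}], grip_force=60)

```text
time: 7.23
position: [0.5942, -0.1349, 0.086]
tool_rot: [-0.082, 3.139, -0.006]
ft_force: [-0.4, -5.5, 4.5]
grip_width: 0.132
grip_force: 60.0
```

Emit:
jog_arm(increments=[{"tx":0,"ty":6,"tz":0,"wx":0,"wy":0,"wz":0,"gripper":0},{"tx":0,"ty":12,"tz":0,"wx":0,"wy":0,"wz":0,"gripper":0},{"tx":0,"ty":17,"tz":0,"wx":0,"wy":0,"wz":0,"gripper":0},{"tx":0,"ty":20,"tz":0,"wx":0,"wy":0,"wz":0,"gripper":0},{"tx":0,"ty":20,"tz":0,"wx":0,"wy":0,"wz":0,"gripper":0}])

```text
time: 7.65
position: [0.5931, -0.1129, 0.0857]
tool_rot: [-0.085, 3.139, -0.003]
ft_force: [1.9, -3.7, 5.4]
grip_width: 0.131
grip_force: 60.1
```

```bash
python3 - <<'E'
from h import *
go((.5872-.056*-.06,-.06,.0855),.056)
im=vision.get_image("top");g=cv2.cvtColor(im["color"],cv2.COLOR_BGR2GRAY).astype(int)
for c in (264,272,280,290): print(c,g[202:214,c].tolist(),g[262:276,c].tolist())
E
```

```text
t 7.65 pos [ 0.5931 -0.1129  0.0857] f [ 1.9 -3.7  5.4] tq [-0.92 -0.01 -0.02] shift [-0.3 53.   0.1] turn [-0.0018  0.0011 -0.0017]
264 [53, 43, 105, 164, 207, 251, 250, 242, 233, 251, 180, 251] [247, 247, 247, 247, 247, 248, 255, 159, 242, 252, 251, 250, 188, 178]
272 [45, 41, 119, 250, 253, 252, 162, 171, 252, 245, 233, 249] [247, 247, 247, 247, 248, 249, 249, 236, 215, 247, 252, 254, 129, 145]
280 [44, 31, 171, 207, 159, 241, 249, 247, 248, 245, 239, 248] [247, 247, 247, 247, 247, 247, 223, 247, 246, 242, 243, 249, 255, 255]
290 [51, 50, 52, 53, 59, 55, 24, 255, 255, 214, 249, 248] [247, 247, 247, 247, 254, 255, 3, 40, 57, 57, 55, 55, 58, 57]
```

Emit:
jog_arm(increments=[{"tx":0,"ty":8,"tz":0,"wx":0,"wy":0,"wz":0,"gripper":0},{"tx":0,"ty":18,"tz":0,"wx":0,"wy":0,"wz":0,"gripper":0},{"tx":0,"ty":28,"tz":0,"wx":0,"wy":0,"wz":0,"gripper":0},{"tx":0,"ty":36,"tz":0,"wx":0,"wy":0,"wz":0,"gripper":0},{"tx":0,"ty":42,"tz":0,"wx":0,"wy":0,"wz":0,"gripper":0}])

```text
time: 8.12
position: [0.5906, -0.0705, 0.0853]
tool_rot: [-0.085, 3.14, -0.002]
ft_force: [0.6, -5.5, 4.2]
grip_width: 0.128
grip_force: 60.0
```

Emit:
jog_arm(increments=[{"tx":0,"ty":8,"tz":0,"wx":0,"wy":0,"wz":0,"gripper":0},{"tx":0,"ty":18,"tz":0,"wx":0,"wy":0,"wz":0,"gripper":0},{"tx":0,"ty":28,"tz":0,"wx":0,"wy":0,"wz":0,"gripper":0},{"tx":0,"ty":36,"tz":0,"wx":0,"wy":0,"wz":0,"gripper":0},{"tx":0,"ty":40,"tz":0,"wx":0,"wy":0,"wz":0,"gripper":0}])

```text
time: 8.53
position: [0.5873, -0.0272, 0.084]
tool_rot: [0.09, -3.138, -0.002]
ft_force: [0.9, -1.2, -0.9]
grip_width: 0.131
grip_force: 60.0
```

```bash
python3 - <<'E'
from h import *
go((.5872-.056*.03,.03,.0855),.056)
im=vision.get_image("top")
go((.5872-.056*.03,.03,.0855),.056)
E
```

```text
t 8.53 pos [ 0.5873 -0.0272  0.084 ] f [ 0.9 -1.2 -0.9] tq [-0.42 -0.04 -0.01] shift [-1.5 57.2 -1.4] turn [ 0.0015 -0.0022  0.0014]
t 8.58 pos [ 0.5874 -0.0265  0.084 ] f [-0.5  1.3 -2.9] tq [ 0.34  0.01 -0.05] shift [-1.5 56.6 -1.3] turn [ 0.0021 -0.0021  0.0021]
```

Emit:
jog_arm(increments=[{"tx":-0.3,"ty":8,"tz":0.3,"wx":0,"wy":0,"wz":0,"gripper":0},{"tx":-0.6,"ty":18,"tz":0.6,"wx":0,"wy":0,"wz":0,"gripper":0},{"tx":-1,"ty":28,"tz":1,"wx":0,"wy":0,"wz":0,"gripper":0},{"tx":-1,"ty":36,"tz":1,"wx":0,"wy":0,"wz":0,"gripper":0},{"tx":-1,"ty":40,"tz":1,"wx":0,"wy":0,"wz":0,"gripper":0}])

```text
time: 9.0
position: [0.587, 0.0127, 0.084]
tool_rot: [0.09, -3.14, -0.002]
ft_force: [0.6, -1.3, -2.6]
grip_width: 0.132
grip_force: 60.0
```

Emit:
jog_arm(increments=[{"tx":0,"ty":0,"tz":0,"wx":0,"wy":0,"wz":0,"gripper":0},{"tx":0,"ty":0,"tz":0,"wx":0,"wy":0,"wz":0,"gripper":0},{"tx":0,"ty":0,"tz":0,"wx":0,"wy":0,"wz":0,"gripper":0},{"tx":0,"ty":0,"tz":0.5,"wx":0,"wy":0,"wz":0,"gripper":0},{"tx":0,"ty":0,"tz":0.5,"wx":0,"wy":0,"wz":0,"gripper":0}])

```text
time: 9.42
position: [0.5871, 0.0109, 0.0838]
tool_rot: [-0.087, 3.14, 0.002]
ft_force: [-0.6, 2.7, -1.4]
grip_width: 0.134
grip_force: 60.0
```

```bash
python3 - <<'E'
from h import *
go((.5872-.056*.05,.05,.0855),.056)
im=vision.get_image("top");sc=vision.get_image("scene")
go((.5872-.056*.05,.05,.0855),.056)
a=im["color"][195:290,150:300];b=sc["color"][200:320,215:365]
cv2.imwrite("pics/in.png",cv2.resize(np.vstack([a,b]),None,fx=2.75,fy=2.75,interpolation=cv2.INTER_CUBIC))
E
```

```text
t 9.42 pos [0.5871 0.0109 0.0838] f [-0.6  2.7 -1.4] tq [0.63 0.13 0.05] shift [ 0.5 39.2 -1.6] turn [ 0.0013  0.0001 -0.0006]
t 9.52 pos [0.5872 0.0107 0.0838] f [-0.6  2.7 -0.2] tq [0.7  0.13 0.11] shift [ 0.6 39.4 -1.6] turn [ 0.0009  0.0004 -0.0007]
```

View pics/in.png

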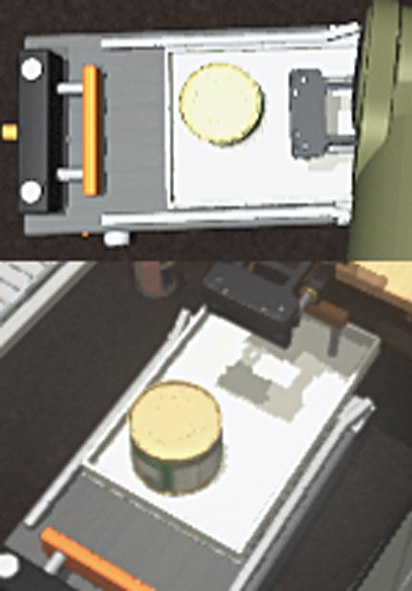

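Top crop: nose at x≈168, plate face at x≈102, a gap of about 60 mm. The tray lies between the guides with the tin upright.

Emit:
jog_arm(increments=[{"tx":0,"ty":8,"tz":0,"wx":0,"wy":0,"wz":0,"gripper":0},{"tx":0,"ty":17,"tz":0,"wx":0,"wy":0,"wz":0,"gripper":0},{"tx":0,"ty":26,"tz":0,"wx":0,"wy":0,"wz":0,"gripper":0},{"tx":0,"ty":33,"tz":0,"wx":0,"wy":0,"wz":0,"gripper":0},{"tx":0,"ty":38,"tz":0,"wx":0,"wy":0,"wz":0,"gripper":0}])

```text
time: 9.93
position: [0.5853, 0.0491, 0.0838]
tool_rot: [-0.088, 3.14, -0.001]
ft_force: [-0.2, -3.9, 0.4]
grip_width: 0.125
grip_force: 60.0
```

Emit:
jog_arm(increments=[{"tx":0,"ty":2,"tz":0,"wx":0,"wy":0,"wz":0,"gripper":0},{"tx":0,"ty":4,"tz":0,"wx":0,"wy":0,"wz":0,"gripper":0},{"tx":0,"ty":6,"tz":0,"wx":0,"wy":0,"wz":0,"gripper":0},{"tx":0,"ty":8,"tz":0,"wx":0,"wy":0,"wz":0,"gripper":0},{"tx":0,"ty":10,"tz":0,"wx":0,"wy":0,"wz":0,"gripper":0}])

```text
time: 10.35
position: [0.5846, 0.0576, 0.0838]
tool_rot: [-0.086, 3.14, -0.001]
ft_force: [-0.5, -3.7, 2.1]
grip_width: 0.127
grip_force: 60.0
```

Emit:
jog_arm(increments=[{"tx":0,"ty":1,"tz":0,"wx":0,"wy":0,"wz":0,"gripper":0},{"tx":0,"ty":2,"tz":0,"wx":0,"wy":0,"wz":0,"gripper":0},{"tx":0,"ty":3,"tz":0,"wx":0,"wy":0,"wz":0,"gripper":0},{"tx":0,"ty":4,"tz":0,"wx":0,"wy":0,"wz":0,"gripper":0},{"tx":0,"ty":5,"tz":0,"wx":0,"wy":0,"wz":0,"gripper":0}])

```text
time: 10.77
position: [0.5843, 0.0629, 0.0838]
tool_rot: [-0.086, 3.14, -0.0]
ft_force: [-0.5, -4.4, 2.5]
grip_width: 0.128
grip_force: 60.0
```

```bash
python3 - <<'E'
from h import *
go((.5872-.056*.07,.07,.0838),.056)
im=vision.get_image("top");g=im["color"].astype(int)
for r in (225,255): print(r,g[r,160:205].tolist()[10:])
E
```

```text
t 10.77 pos [0.5843 0.0629 0.0838] f [-0.5 -4.4  2.5] tq [-1.06 -0.02 -0.  ] shift [ 0.6  7.1 -0. ] turn [-0.0002  0.0004 -0.0011]
225 [[34, 32, 32], [106, 105, 101], [169, 169, 164], [169, 167, 163], [162, 160, 156], [172, 170, 164], [171, 169, 163], [177, 176, 170], [184, 180, 170], [186, 174, 164], [63, 140, 237], [81, 201, 247], [94, 208, 244], [114, 234, 249], [52, 131, 254], [17, 40, 77], [19, 47, 92], [75, 68, 59], [138, 136, 130], [160, 159, 154], [255, 255, 255], [102, 111, 109], [138, 143, 140], [255, 255, 255], [254, 250, 249], [255, 250, 248], [148, 196, 198], [168, 232, 239], [182, 243, 247], [202, 246, 244], [210, 246, 244], [225, 245, 243], [219, 245, 244], [217, 245, 243], [219, 245, 243]]
255 [[13, 14, 13], [6, 5, 5], [19, 15, 18], [59, 58, 58], [57, 57, 56], [144, 145, 141], [123, 125, 121], [125, 125, 122], [130, 127, 121], [136, 127, 122], [57, 130, 233], [85, 205, 249], [97, 212, 244], [119, 236, 249], [54, 139, 255], [17, 39, 76], [23, 49, 94], [76, 68, 60], [141, 139, 134], [165, 162, 157], [255, 255, 255], [105, 116, 115], [136, 142, 138], [255, 255, 255], [249, 248, 247], [246, 245, 244], [246, 245, 244], [246, 245, 243], [246, 245, 243], [246, 245, 243], [246, 245, 244], [246, 245, 244], [246, 245, 243], [246, 245, 243], [246, 245, 244]]
```

Emit:
jog_arm(increments=[{"tx":0,"ty":1,"tz":0,"wx":0,"wy":0,"wz":0,"gripper":0},{"tx":0,"ty":2,"tz":0,"wx":0,"wy":0,"wz":0,"gripper":0},{"tx":0,"ty":3,"tz":0,"wx":0,"wy":0,"wz":0,"gripper":0},{"tx":0,"ty":4,"tz":0,"wx":0,"wy":0,"wz":0,"gripper":0},{"tx":0,"ty":5,"tz":0,"wx":0,"wy":0,"wz":0,"gripper":0}])

```text
time: 11.23
position: [0.584, 0.0679, 0.0837]
tool_rot: [-0.086, 3.14, -0.0]
ft_force: [0.5, -5.9, 3.3]
grip_width: 0.127
grip_force: 60.0
```

Emit:
jog_arm(increments=[{"tx":0,"ty":1,"tz":0,"wx":0,"wy":0,"wz":0,"gripper":0},{"tx":0,"ty":2,"tz":0,"wx":0,"wy":0,"wz":0,"gripper":0},{"tx":0,"ty":3,"tz":0,"wx":0,"wy":0,"wz":0,"gripper":0},{"tx":0,"ty":4,"tz":0,"wx":0,"wy":0,"wz":0,"gripper":0},{"tx":0,"ty":5,"tz":0,"wx":0,"wy":0,"wz":0,"gripper":0}])

```text
time: 11.65
position: [0.5837, 0.0729, 0.0838]
tool_rot: [-0.086, 3.14, -0.0]
ft_force: [0.5, -5.5, 3.1]
grip_width: 0.134
grip_force: 60.0
```

Emit:
jog_arm(increments=[{"tx":0,"ty":0.6,"tz":0,"wx":0,"wy":0,"wz":0,"gripper":0},{"tx":0,"ty":1.2,"tz":0,"wx":0,"wy":0,"wz":0,"gripper":0},{"tx":0,"ty":1.8,"tz":0,"wx":0,"wy":0,"wz":0,"gripper":0},{"tx":0,"ty":2.4,"tz":0,"wx":0,"wy":0,"wz":0,"gripper":0},{"tx":0,"ty":3,"tz":0,"wx":0,"wy":0,"wz":0,"gripper":0}])

```text
time: 12.07
position: [0.5838, 0.0735, 0.0838]
tool_rot: [-0.084, 3.14, -0.005]
ft_force: [1.0, -9.2, 2.7]
grip_width: 0.132
grip_force: 60.0
```

Emit:
jog_arm(increments=[{"tx":0,"ty":0.4,"tz":0,"wx":0,"wy":0,"wz":0,"gripper":0},{"tx":0,"ty":0.8,"tz":0,"wx":0,"wy":0,"wz":0,"gripper":0},{"tx":0,"ty":1.2,"tz":0,"wx":0,"wy":0,"wz":0,"gripper":0},{"tx":0,"ty":1.6,"tz":0,"wx":0,"wy":0,"wz":0,"gripper":0},{"tx":0,"ty":2,"tz":0,"wx":0,"wy":0,"wz":0,"gripper":0}])

```text
time: 12.48
position: [0.5839, 0.0754, 0.0838]
tool_rot: [-0.084, 3.139, -0.005]
ft_force: [1.3, -8.9, 2.8]
grip_width: 0.129
grip_force: 60.0
```

Emit:
jog_arm(increments=[{"tx":0,"ty":0.4,"tz":0,"wx":0,"wy":0,"wz":0,"gripper":0},{"tx":0,"ty":0.8,"tz":0,"wx":0,"wy":0,"wz":0,"gripper":0},{"tx":0,"ty":1.2,"tz":0,"wx":0,"wy":0,"wz":0,"gripper":0},{"tx":0,"ty":1.6,"tz":0,"wx":0,"wy":0,"wz":0,"gripper":0},{"tx":0,"ty":2,"tz":0,"wx":0,"wy":0,"wz":0,"gripper":0}])

```text
time: 12.9
position: [0.5838, 0.0774, 0.0838]
tool_rot: [-0.084, 3.139, -0.005]
ft_force: [1.3, -8.2, 3.1]
grip_width: 0.131
grip_force: 60.0
```

Emit:
jog_arm(increments=[{"tx":0,"ty":0.5,"tz":0,"wx":0,"wy":0,"wz":0,"gripper":0},{"tx":0,"ty":1,"tz":0,"wx":0,"wy":0,"wz":0,"gripper":0},{"tx":0,"ty":1.5,"tz":0,"wx":0,"wy":0,"wz":0,"gripper":0},{"tx":0,"ty":2,"tz":0,"wx":0,"wy":0,"wz":0,"gripper":0},{"tx":0,"ty":2.5,"tz":0,"wx":0,"wy":0,"wz":0,"gripper":0}])

```text
time: 13.32
position: [0.5836, 0.08, 0.0838]
tool_rot: [-0.084, 3.14, -0.005]
ft_force: [1.1, -8.8, 2.7]
grip_width: 0.13
grip_force: 60.0
```

Emit:
jog_arm(increments=[{"tx":0,"ty":0.5,"tz":0,"wx":0,"wy":0,"wz":0,"gripper":0},{"tx":0,"ty":1,"tz":0,"wx":0,"wy":0,"wz":0,"gripper":0},{"tx":0,"ty":1.5,"tz":0,"wx":0,"wy":0,"wz":0,"gripper":0},{"tx":0,"ty":2,"tz":0,"wx":0,"wy":0,"wz":0,"gripper":0},{"tx":0,"ty":2.5,"tz":0,"wx":0,"wy":0,"wz":0,"gripper":0}])

```text
time: 13.73
position: [0.5835, 0.0824, 0.0837]
tool_rot: [-0.084, 3.14, -0.005]
ft_force: [1.5, -9.1, 2.6]
grip_width: 0.132
grip_force: 60.0
```

Emit:
jog_arm(increments=[{"tx":0,"ty":0.4,"tz":0,"wx":0,"wy":0,"wz":0,"gripper":0},{"tx":0,"ty":0.8,"tz":0,"wx":0,"wy":0,"wz":0,"gripper":0},{"tx":0,"ty":1.2,"tz":0,"wx":0,"wy":0,"wz":0,"gripper":0},{"tx":0,"ty":1.6,"tz":0,"wx":0,"wy":0,"wz":0,"gripper":0},{"tx":0,"ty":2,"tz":0,"wx":0,"wy":0,"wz":0,"gripper":0}])

```text
time: 14.15
position: [0.5834, 0.0844, 0.0838]
tool_rot: [-0.084, 3.14, -0.005]
ft_force: [0.0, -8.2, 2.5]
grip_width: 0.13
grip_force: 60.0
```

Emit:
jog_arm(increments=[{"tx":0,"ty":0.4,"tz":0,"wx":0,"wy":0,"wz":0,"gripper":0},{"tx":0,"ty":0.8,"tz":0,"wx":0,"wy":0,"wz":0,"gripper":0},{"tx":0,"ty":1.2,"tz":0,"wx":0,"wy":0,"wz":0,"gripper":0},{"tx":0,"ty":1.6,"tz":0,"wx":0,"wy":0,"wz":0,"gripper":0},{"tx":0,"ty":2,"tz":0,"wx":0,"wy":0,"wz":0,"gripper":0}])

```text
time: 14.57
position: [0.5833, 0.0864, 0.0838]
tool_rot: [-0.084, 3.14, -0.005]
ft_force: [1.3, -8.7, 3.6]
grip_width: 0.132
grip_force: 60.0
```

Emit:
jog_arm(increments=[{"tx":0,"ty":0.4,"tz":0,"wx":0,"wy":0,"wz":0,"gripper":0},{"tx":0,"ty":0.8,"tz":0,"wx":0,"wy":0,"wz":0,"gripper":0},{"tx":0,"ty":1.2,"tz":0,"wx":0,"wy":0,"wz":0,"gripper":0},{"tx":0,"ty":1.6,"tz":0,"wx":0,"wy":0,"wz":0,"gripper":0},{"tx":0,"ty":2,"tz":0,"wx":0,"wy":0,"wz":0,"gripper":0}])

```text
time: 14.98
position: [0.5831, 0.0884, 0.0838]
tool_rot: [-0.084, 3.14, -0.005]
ft_force: [2.2, -9.3, 2.9]
grip_width: 0.13
grip_force: 60.0
```

Emit:
jog_arm(increments=[{"tx":0,"ty":0.4,"tz":0,"wx":0,"wy":0,"wz":0,"gripper":0},{"tx":0,"ty":0.8,"tz":0,"wx":0,"wy":0,"wz":0,"gripper":0},{"tx":0,"ty":1.2,"tz":0,"wx":0,"wy":0,"wz":0,"gripper":0},{"tx":0,"ty":1.6,"tz":0,"wx":0,"wy":0,"wz":0,"gripper":0},{"tx":0,"ty":2,"tz":0,"wx":0,"wy":0,"wz":0,"gripper":0}])

```text
time: 15.4
position: [0.583, 0.0904, 0.0838]
tool_rot: [-0.084, 3.14, -0.005]
ft_force: [1.0, -8.8, 2.6]
grip_width: 0.131
grip_force: 60.0
```

Emit:
jog_arm(increments=[{"tx":0,"ty":0.4,"tz":0,"wx":0,"wy":0,"wz":0,"gripper":0},{"tx":0,"ty":0.8,"tz":0,"wx":0,"wy":0,"wz":0,"gripper":0},{"tx":0,"ty":1.2,"tz":0,"wx":0,"wy":0,"wz":0,"gripper":0},{"tx":0,"ty":1.6,"tz":0,"wx":0,"wy":0,"wz":0,"gripper":0},{"tx":0,"ty":2,"tz":0,"wx":0,"wy":0,"wz":0,"gripper":0}])

```text
time: 15.82
position: [0.5829, 0.0923, 0.0837]
tool_rot: [-0.084, 3.14, -0.005]
ft_force: [0.3, -8.5, 4.2]
grip_width: 0.132
grip_force: 60.0
```

Emit:
jog_arm(increments=[{"tx":0,"ty":0.4,"tz":0,"wx":0,"wy":0,"wz":0,"gripper":0},{"tx":0,"ty":0.8,"tz":0,"wx":0,"wy":0,"wz":0,"gripper":0},{"tx":0,"ty":1.2,"tz":0,"wx":0,"wy":0,"wz":0,"gripper":0},{"tx":0,"ty":1.6,"tz":0,"wx":0,"wy":0,"wz":0,"gripper":0},{"tx":0,"ty":2,"tz":0,"wx":0,"wy":0,"wz":0,"gripper":0}])

```text
time: 16.23
position: [0.5828, 0.0939, 0.0836]
tool_rot: [-0.084, 3.14, -0.006]
ft_force: [1.7, -10.7, 2.9]
grip_width: 0.126
grip_force: 60.0
```

Emit:
jog_arm(increments=[{"tx":0,"ty":0.3,"tz":0,"wx":0,"wy":0,"wz":0,"gripper":0},{"tx":0,"ty":0.6,"tz":0,"wx":0,"wy":0,"wz":0,"gripper":0},{"tx":0,"ty":0.9,"tz":0,"wx":0,"wy":0,"wz":0,"gripper":0},{"tx":0,"ty":1.2,"tz":0,"wx":0,"wy":0,"wz":0,"gripper":0},{"tx":0,"ty":1.5,"tz":0,"wx":0,"wy":0,"wz":0,"gripper":0}])

```text
time: 16.65
position: [0.5828, 0.0939, 0.0836]
tool_rot: [-0.082, 3.14, -0.008]
ft_force: [1.3, -12.6, 3.1]
grip_width: 0.128
grip_force: 60.0
```

Emit:
jog_arm(increments=[{"tx":0,"ty":0.6,"tz":0,"wx":0,"wy":0,"wz":0,"gripper":0},{"tx":0,"ty":1.2,"tz":0,"wx":0,"wy":0,"wz":0,"gripper":0},{"tx":0,"ty":1.8,"tz":0,"wx":0,"wy":0,"wz":0,"gripper":0},{"tx":0,"ty":2.4,"tz":0,"wx":0,"wy":0,"wz":0,"gripper":0},{"tx":0,"ty":3,"tz":0,"wx":0,"wy":0,"wz":0,"gripper":0}])

```text
time: 17.07
position: [0.5828, 0.0939, 0.0836]
tool_rot: [-0.08, 3.14, -0.014]
ft_force: [2.0, -17.3, 4.1]
grip_width: 0.13
grip_force: 60.1
```

Emit:
jog_arm(increments=[{"tx":0,"ty":0.7,"tz":0,"wx":0,"wy":0,"wz":0,"gripper":0},{"tx":0,"ty":1.4,"tz":0,"wx":0,"wy":0,"wz":0,"gripper":0},{"tx":0,"ty":1.6,"tz":0,"wx":0,"wy":0,"wz":0,"gripper":0},{"tx":0,"ty":1.6,"tz":0,"wx":0,"wy":0,"wz":0,"gripper":0},{"tx":0,"ty":1.6,"tz":0,"wx":0,"wy":0,"wz":0,"gripper":0}])

```text
time: 17.48
position: [0.5828, 0.0939, 0.0836]
tool_rot: [-0.078, 3.14, -0.016]
ft_force: [1.7, -18.9, 4.2]
grip_width: 0.133
grip_force: 60.1
```

Emit:
jog_arm(increments=[{"tx":0,"ty":0,"tz":0,"wx":0,"wy":0,"wz":0,"gripper":0},{"tx":0,"ty":0,"tz":0,"wx":0,"wy":0,"wz":0,"gripper":0},{"tx":0,"ty":0,"tz":0,"wx":0,"wy":0,"wz":0,"gripper":0},{"tx":0,"ty":0,"tz":0,"wx":0,"wy":0,"wz":0,"gripper":0},{"tx":0,"ty":0,"tz":0,"wx":0,"wy":0,"wz":0,"gripper":0}])

```text
time: 17.9
position: [0.5828, 0.0939, 0.0836]
tool_rot: [-0.078, 3.14, -0.016]
ft_force: [0.1, -18.9, 3.4]
grip_width: 0.127
grip_force: 60.1
```

Emit:
jog_arm(increments=[{"tx":0,"ty":-2,"tz":0,"wx":0,"wy":0,"wz":0,"gripper":0},{"tx":0,"ty":-4,"tz":0,"wx":0,"wy":0,"wz":0,"gripper":0},{"tx":0,"ty":-6,"tz":0,"wx":0,"wy":0,"wz":0,"gripper":0},{"tx":0,"ty":-8,"tz":0,"wx":0,"wy":0,"wz":0,"gripper":0},{"tx":0,"ty":-8,"tz":0,"wx":0,"wy":0,"wz":0,"gripper":0}])

```text
time: 18.32
position: [0.5828, 0.094, 0.0836]
tool_rot: [-0.085, 3.14, -0.001]
ft_force: [0.4, -6.6, 2.4]
grip_width: 0.13
grip_force: 60.0
```

```bash
python3 -c "
from h import *
go((.5828,.0939,.0836))"
```

```text
t 18.32 pos [0.5828 0.094  0.0836] f [ 0.4 -6.6  2.4] tq [-1.35 -0.27  0.02] shift [-0.  -0.1  0. ] turn [-0.001   0.0008 -0.0018]
```

Emit:
jog_arm(increments=[{"tx":0,"ty":-1,"tz":0,"wx":0,"wy":0,"wz":0,"gripper":0},{"tx":0,"ty":-2,"tz":0,"wx":0,"wy":0,"wz":0,"gripper":0},{"tx":0,"ty":-3,"tz":0,"wx":0,"wy":0,"wz":0,"gripper":0},{"tx":0,"ty":-3,"tz":0,"wx":0,"wy":0,"wz":0,"gripper":0},{"tx":0,"ty":-3,"tz":0,"wx":0,"wy":0,"wz":0,"gripper":0}], grip_force=10)

```text
time: 18.73
position: [0.5828, 0.0938, 0.0836]
tool_rot: [-0.088, 3.139, 0.003]
ft_force: [1.5, -0.0, 0.9]
grip_width: 0.139
grip_force: 10.0
```

Emit:
jog_arm(increments=[{"tx":0,"ty":0,"tz":0,"wx":0,"wy":0,"wz":0,"gripper":0.2},{"tx":0,"ty":0,"tz":0,"wx":0,"wy":0,"wz":0,"gripper":0.3},{"tx":0,"ty":0,"tz":0,"wx":0,"wy":0,"wz":0,"gripper":0.4},{"tx":0,"ty":0,"tz":0,"wx":0,"wy":0,"wz":0,"gripper":0.5},{"tx":0,"ty":0,"tz":0,"wx":0,"wy":0,"wz":0,"gripper":0.6}])

```text
time: 19.15
position: [0.5821, 0.0924, 0.0833]
tool_rot: [0.087, -3.14, -0.0]
ft_force: [0.4, 0.5, 0.1]
grip_width: 0.418
grip_force: 0.0
```

```bash
python3 -c "
from h import *
go((.5828,.0939,.0836))"
```

```text
t 19.15 pos [0.5821 0.0924 0.0833] f [0.4 0.5 0.1] tq [ 0.09 -0.04  0.01] shift [-0.8  1.5 -0.3] turn [ 0.0001 -0.0009 -0.0006]
```

Emit:
jog_arm(increments=[{"tx":0,"ty":0,"tz":0,"wx":0,"wy":0,"wz":0,"gripper":0.7},{"tx":0,"ty":0,"tz":-8,"wx":0,"wy":0,"wz":0,"gripper":0.7},{"tx":0,"ty":0,"tz":-20,"wx":0,"wy":0,"wz":0,"gripper":0.7},{"tx":0,"ty":0,"tz":-35,"wx":0,"wy":0,"wz":0,"gripper":0.7},{"tx":0,"ty":0,"tz":-50,"wx":0,"wy":0,"wz":0,"gripper":0.7}])

```text
time: 19.57
position: [0.5827, 0.0921, 0.1352]
tool_rot: [-0.086, 3.14, 0.0]
ft_force: [-0.4, 0.8, -0.1]
grip_width: 0.691
grip_force: 0.0
```

Emit:
jog_arm(increments=[{"tx":0,"ty":-10,"tz":-20,"wx":0,"wy":0,"wz":0,"gripper":0.7},{"tx":0,"ty":-30,"tz":-40,"wx":0,"wy":0,"wz":0,"gripper":0.7},{"tx":0,"ty":-60,"tz":-60,"wx":0,"wy":0,"wz":0,"gripper":0.7},{"tx":0,"ty":-90,"tz":-80,"wx":0,"wy":0,"wz":0,"gripper":0.7},{"tx":0,"ty":-120,"tz":-80,"wx":0,"wy":0,"wz":0,"gripper":0.7}])

```text
time: 19.98
position: [0.5917, -0.0291, 0.2197]
tool_rot: [-0.087, 3.132, 0.001]
ft_force: [0.4, -0.5, 0.3]
grip_width: 0.7
grip_force: 0.0
```

Emit:
jog_arm(increments=[{"tx":0,"ty":-40,"tz":0,"wx":0,"wy":0,"wz":0,"gripper":0.7},{"tx":0,"ty":-75,"tz":0,"wx":0,"wy":0,"wz":0,"gripper":0.7},{"tx":0,"ty":-90,"tz":0,"wx":0,"wy":0,"wz":0,"gripper":0.7},{"tx":0,"ty":-90,"tz":0,"wx":0,"wy":0,"wz":0,"gripper":0.7},{"tx":0,"ty":-90,"tz":0,"wx":0,"wy":0,"wz":0,"gripper":0.7}])

```text
time: 20.4
position: [0.5942, -0.1187, 0.2148]
tool_rot: [-0.082, 3.139, 0.0]
ft_force: [0.1, 1.0, -0.8]
grip_width: 0.701
grip_force: 0.0
```

```bash
python3 - <<'E'
from h import *
go((.5828,.0939,.0836))
im=vision.get_image("top");sc=vision.get_image("scene")
a=im["color"][195:290,145:315];b=sc["color"][200:375,195:365]
cv2.imwrite("pics/end.png",cv2.resize(np.vstack([a,b]),None,fx=2.2,fy=2.2,interpolation=cv2.INTER_CUBIC))
E
```

```text
t 20.4 pos [ 0.5942 -0.1187  0.2148] f [ 0.1  1.  -0.8] tq [0.04 0.03 0.01] shift [  0.4 212.9 131.3] turn [ 0.0002  0.0015 -0.0036]
```

View pics/end.png

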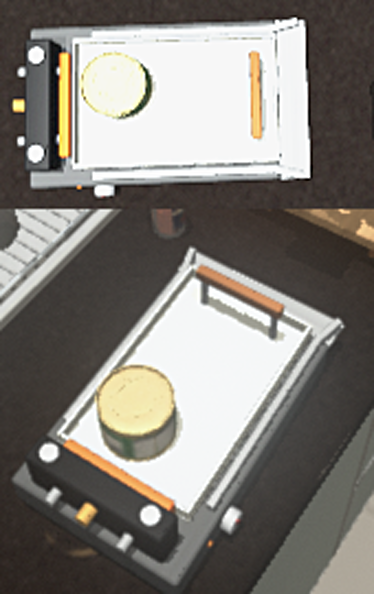

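The tray (top crop 75–275) lies flat in the dock against the plate at x≈65, with the tin upright at (115,85), where it was on the tray, and the arm clear.

```bash
python3 -c "
from bench import ctrl
print(ctrl.close_job())"
```

```text
the job is handed in; nothing more can be done
None
```

The tray was slid across the gap and lies flat in the dock against the orange plate at its hard end, seated with about 14 N (19 N at the wrist, less bed friction); the tin is upright, the robot is clear, and the job was handed in at about 20 s.

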